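# Fit the column tube of a monitor stand and hold the square to it

## Robot

A 6-joint arm with a two-finger parallel gripper is mounted at the origin on the work surface. World frame = base frame: x ahead of the robot, y to its left, z up, the work surface at z = 0. Lengths are in mm, angles in rad, forces in N, time in s.
With the tool pointing down it reaches from about 350 to 775 mm from the base axis. Payload 7.3 kg.
Tool frame: the origin (TCP) lies between the finger pads; the fingertips stand 22 mm ahead of it and the grasp point (between the pads) lies 3 mm ahead of it (nose_length is the distance from the TCP to the fingertips, in mm); z points along the fingers, y is the direction in which the jaws open and shut (so a half turn about z gives the same grasp; the last joint's range is limited). The gripper opens to 92 mm and grips with 3 to 60 N. Pads are 19 mm wide; open, the fingers measure 130 mm over their backs; the gripper's body (75 mm by 190 mm) begins 47 mm behind the grasp point.
Start: joints at [1.191, 0.342, 1.524, -0, 1.275, -0.146], TCP at [121.613, 510.738, 248.741] pointing down, gripper open.
Joint ranges: [-2.53, 2.53], [-0.77, 2.02], [0.04, 2.7], [-1, 4.14], [0.28, 2.66], [-3.11, 3.11]. Speed limits (rad/s): [2.57, 2.57, 3.14, 3.14, 3.14, 3.14].

## Interface

Orientations are given as [roll, pitch, yaw] about the fixed x, y, z axes, in that order (R = Rz(yaw) Ry(pitch) Rx(roll)).
In Python, from plant import get_obs, capture, close_job, nose_length gives the robot as it stands.
- The arm moves only by the tool step_arm, never from a script. Its argument "increments" is text: rows parted by semicolons, each of 7 numbers parted by spaces: the turn, a rotation vector about the tool's x, y, z in rad, then the shift along the tool's x, y, z in mm, then the opening, from -1 (shut) to 1 (fully open). A call has 1 to 20 rows; each row is the pose to reach, as a shift and turn from the pose commanded when the call began, along the tool's axes at that moment; what a row does not reach only later rows make up. A row lasts 1/8 s, in which the tool goes at most 62.5 mm and 10.7 degrees, less where a joint would pass 70% of its speed; a pose out of reach is approached as far as the arm can. A call with a gripper value outside its range is refused whole. The fingers move at their own pace and stop on an object; the grip force is fixed at half the most. Time passes only in rows, so rows that repeat a pose let the fingers close. It gives the time, the measured TCP pose, the force and the opening at its end, in the units of the state.
- get_obs(): the state, without advancing time (a new reading comes with each control period).
- capture(name): name is "scene" or "top"; returns a dict with "frame" (480x640x3 uint8, red, green, blue), "K" (3x3 intrinsics, pixels), "extrinsics" (4x4, takes a point from world to camera coordinates). Camera axes: x right, y down, z forward; pixel columns grow to the right and rows downward; lengths in mm; the calibration is good to about 2 mm. A picture is of the moment at which its call begins. There is no depth.
- close_job(): hands the job in, once; it reports no verdict.
The state is a dict: "time": time; "joint_positions": joint angles; "dq": joint speeds; "tau": joint torques, N m; "tool_pos": TCP position; "tcp_rot": TCP orientation; "contact_force": force on the tool from outside, world axes, zero at the start; "moment": the same for the moment, N m; "grip_width": finger opening in mm.
Only numpy, scipy, OpenCV 4.12 (cv2) and the standard library are available. Lean on these libraries where they do the work, as an engineer would, in place of code of your own. Each camera call takes 0.05 s, during which the arm holds its last target.

## Task

Push the tall column tube fully home over the spigot of the monitor stand's base plate and let go of it, then check it for square: press the bench square into the corner between plate and tube, its stock down flat on the plate and the middle of its upright edge against the tube, and finish while still gripping it there, pushing firmly against both. Leave the other things on the bench where they are.

Things in the scene. Friction and masses are not known exactly. Their poses are not given: they have to be found in the camera images.
- spigot_foot (a point): Foot of the steel spigot, on its axis, on the top face of the stand's fixed grey base plate (230 x 150 x 12 mm, top 12 mm above the bench). Spigot: upright pin, 23 mm diameter, 40 mm high, its top 8 mm tapering to 14 mm. z up; x along the plate's long middle line: the plate reaches 50 mm from the spigot in +x, 180 mm in -x (room there for the square), 75 mm to each side in y.
- tube_mid (a point): Centre, half-way up, of the column tube: loose plain aluminium tube, open at both ends, standing upright on the bench; 34 mm outer diameter, 25 mm bore (1 mm clearance all round on the spigot), 90 mm tall, about 0.12 kg. z is its axis. Fully home, its lower end rests on the plate.
- square_mid (a point): Grip point of the loose bench square, half-way up its stock: a rigid light-metal L, 0.28 kg, standing on its stock, blade up. Stock: dark bar 22 mm wide (y), 36 mm high, from 70 mm in -x to 80 mm in +x of this point, its flat underside 18 mm below. x points along the stock to the blade end, z up. Grip it here across the 22 mm, from above. With the square against the tube, the tube's axis is 97 mm in +x.
- heel (a point): Heel of the square: bottom middle of its upright face, 80 mm in +x of and 18 mm below the grip point, same axes. Blade (bright metal) stands at this end of the stock: 25 mm wide in x (from 0 to -25 mm), 8 mm thick in y, top 110 mm above the underside. Blade edge and stock end are one flush upright face, looking to +x, that goes against the tube; the underside goes on the plate.
- collar: Bystander: a short loose aluminium ring, same 34 mm outer diameter as the tube but only 28 mm tall. Origin at the centre of its underside.
- bottle: Bystander: a loose closed plastic bottle 38 mm in diameter, 95 mm tall. Origin at the centre of its underside.
- driver: Bystander: a loose screwdriver lying on the bench. Origin on its underside.
- meter: Bystander: a loose hand meter lying on the bench, 130 x 70 x 30 mm. Origin at the centre of its underside.
There are look-alikes about, which are no part of the job. Of the things like the part that bears square_mid, leave any that is red; of the rest the smaller one is meant. What is shaped like the part that bears tube_mid but turquoise is not meant.

How it is judged:
By the outcome, as a careful person would: the job done as asked, in the order asked, and still so for the second after the job is handed in, while the arm keeps its last pose, push and grip.
It also fails if it takes over 61 s, if anything falls off the work surface, if the arm or the gripper's body presses on something with over 40 N, if the wrist force passes 120 N, or if a joint passes its speed limit or range.

## Working session

There is one attempt and no reset: what is moved stays moved. The work goes in short steps, Python scripts to look and compute and a tool call to move; the robot and the scene stay as the last step left them, time stands still between calls to the robot, and variables do not carry over. Pictures are saved under pics/ and viewed, and the job is handed in when it is done.

Besides the shell and the picture viewer there is one more tool, called after "Emit:" as a command line: name --argument value ..., lists and objects as JSON in quotes. step_arm: Moves the arm, as the interface text tells. Its arguments: {"type":"object","properties":{"increments":{"type":"string"}},"required":["increments"]}

```bash
ls; mkdir -p pics; python3 - <<'E'
from plant import *
import cv2,numpy as np
o=get_obs();print(o); print(nose_length)
for n in("scene","top"):
    c=capture(n);cv2.imwrite(f"pics/{n}0.png",c["frame"][:,:,::-1]);print(c["K"],c["extrinsics"])
    np.savez(f"pics/{n}0.npz",**c)
E
```

```text
pics
{'time': 0.0, 'joint_positions': array([ 1.19100429e+00,  3.42732616e-01,  1.52503416e+00, -1.06764545e-05,
        1.27535231e+00, -1.45998759e-01]), 'dq': array([-1.20187376e-03,  1.45803631e-04, -9.34256173e-05,  3.94232603e-04,
       -1.62557896e-03,  6.98912148e-04]), 'tau': array([ 9.35678072e-04, -4.31246674e+01, -2.44225502e+01,  7.19845318e-02,
        5.58976515e-02, -1.40426769e-04]), 'tool_pos': array([121.46907655, 510.37612726, 248.03380053]), 'tcp_rot': array([-3.14008097e+00, -2.11966113e-04,  2.90780233e+00]), 'contact_force': array([-0.72792546,  0.16203293,  0.58948838]), 'moment': array([ 0.05325505, -0.00984692, -0.04886355]), 'grip_width': 91.76910591947738}
22.0
[[455.8747926    0.         316.83702957]
 [  0.         455.8747926  243.34873089]
 [  0.           0.           1.        ]] [[ 3.85143081e-01  9.22694171e-01 -1.73284432e-02 -1.05537536e+02]
 [ 5.28716211e-01 -2.36004276e-01 -8.15328860e-01 -2.42387835e+02]
 [-7.56388773e-01  3.04856440e-01 -5.78738780e-01  1.46601584e+03]
 [ 0.00000000e+00  0.00000000e+00  0.00000000e+00  1.00000000e+00]]
[[435.9442834    0.         325.39840403]
 [  0.         435.9442834  242.4968989 ]
 [  0.           0.           1.        ]] [[ 1.29190594e-02 -9.99915544e-01 -1.41543452e-03 -8.85613389e+01]
 [-9.92206288e-01 -1.26439784e-02 -1.23962946e-01  5.30160147e+02]
 [ 1.23934579e-01  3.00588770e-03 -9.92285838e-01  1.14330077e+03]
 [ 0.00000000e+00  0.00000000e+00  0.00000000e+00  1.00000000e+00]]
```

View pics/scene0.png

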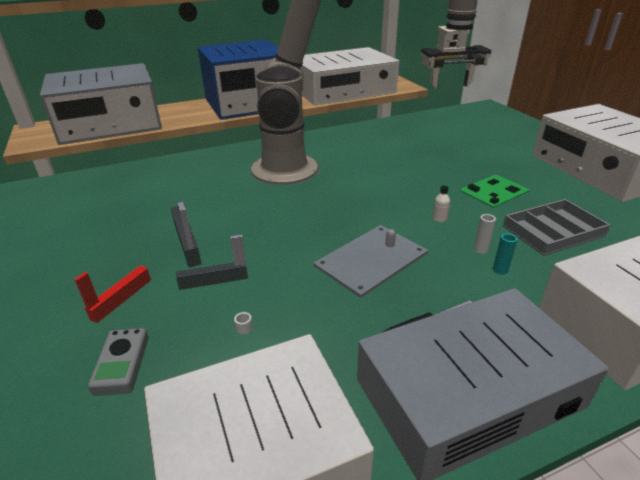

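View pics/top0.png

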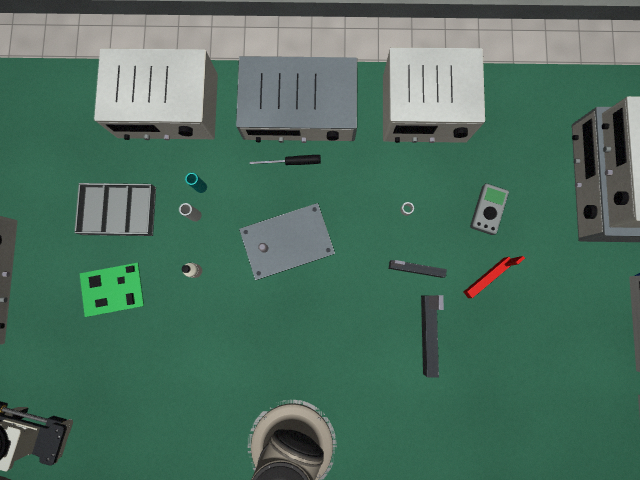

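The scene view shows the plate (spigot at 390,238), the grey tube (485,233), the turquoise tube (505,253), and two grey squares, of which the smaller is at (212,272), plus a red one. In the top view the small square is at (417,268), the spigot at (263,247) and the tube rim at (186,210).

```bash
cat > h.py <<'E'
import numpy as np,cv2
from scipy.spatial.transform import Rotation as R
def load(n): return dict(np.load(f"pics/{n}.npz"))
def proj(c,P):
    P=np.atleast_2d(P).astype(float); q=P@c["extrinsics"][:3,:3].T+c["extrinsics"][:3,3]
    q=q@c["K"].T; return q[:,:2]/q[:,2:]
def back(c,uv,z):
    E=c["extrinsics"];r=np.linalg.inv(c["K"])@np.array([uv[0],uv[1],1.]);d=E[:3,:3].T@r;o=-E[:3,:3].T@E[:3,3]
    return o+d*(z-o[2])/d[2]
def crop(c,x0,y0,w,h,s,name,pts=None):
    im=cv2.resize(c["frame"][y0:y0+h,x0:x0+w,::-1],None,fx=s,fy=s,interpolation=cv2.INTER_CUBIC)
    im=np.ascontiguousarray(im)
    if pts is not None:
        for u,v in pts: cv2.circle(im,(int(round((u-x0+.5)*s)),int(round((v-y0+.5)*s))),2,(0,255,255),-1)
    cv2.imwrite(f"pics/{name}.png",im)
def grab(n,name):
    from plant import capture
    c=capture(n);np.savez(f"pics/{name}.npz",**c);return c
E
python3 - <<'E'
from h import *
t=load("top0");s=load("scene0")
crop(t,380,250,75,60,8,"t_sq");crop(t,230,195,115,90,6,"t_pl");crop(t,165,160,60,60,8,"t_tu")
crop(s,165,225,95,70,8,"s_sq");crop(s,465,200,60,80,7,"s_tu");crop(s,310,220,125,75,6,"s_pl")
for uv,z in (((186,210),90),((263,247),52),((417,268),36)): print(back(t,uv,z))
E
cd pics; python3 -c "
import cv2,numpy as np
def st(a,b,o):
    a=cv2.imread(a);b=cv2.imread(b);h=max(a.shape[0],b.shape[0]);f=lambda x:cv2.copyMakeBorder(x,0,h-x.shape[0],0,0,0)
    cv2.imwrite(o,np.hstack([f(a),f(b)]))
"
```

```text
[604.38375017 280.39152546  90.        ]
[514.73231403  83.44837415  52.        ]
[ 465.35161417 -327.26662754   36.        ]
```

View pics/t_sq.png

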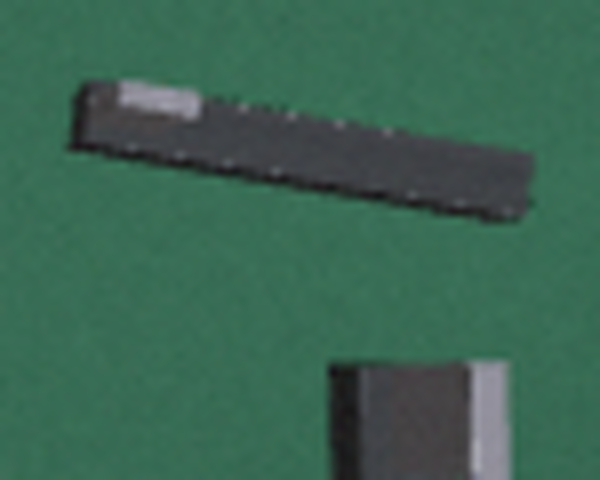

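View pics/t_pl.png

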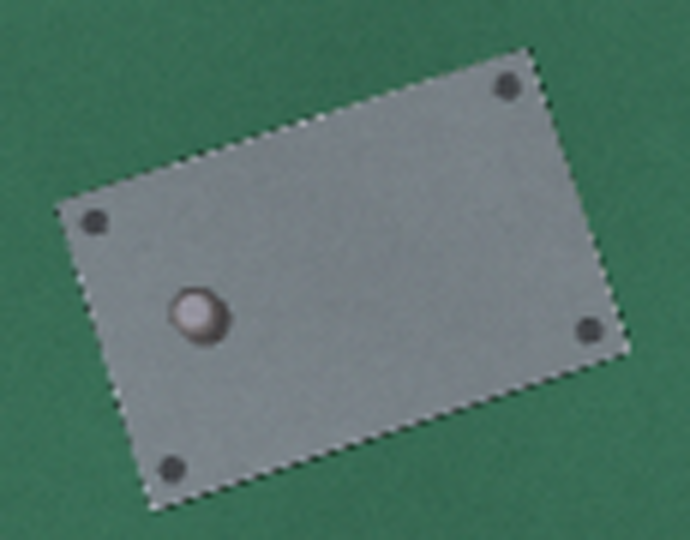

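View pics/t_tu.png

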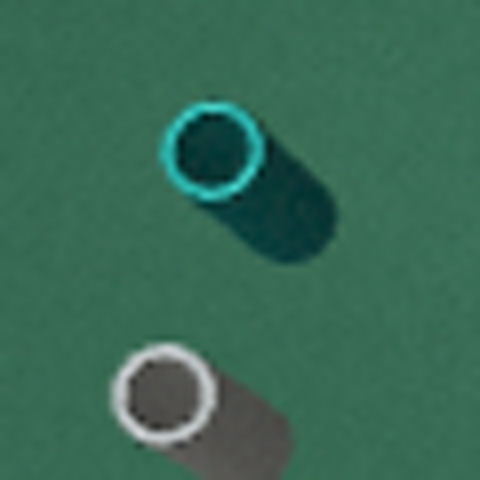

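View pics/s_sq.png

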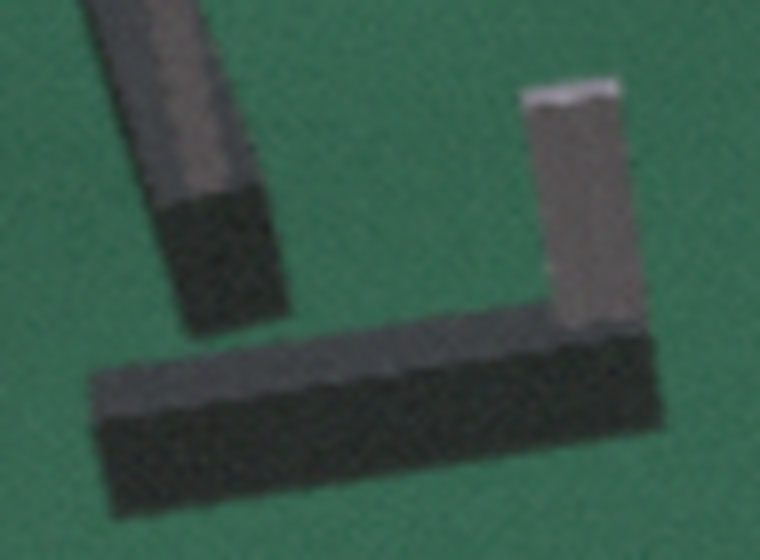

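View pics/s_tu.png

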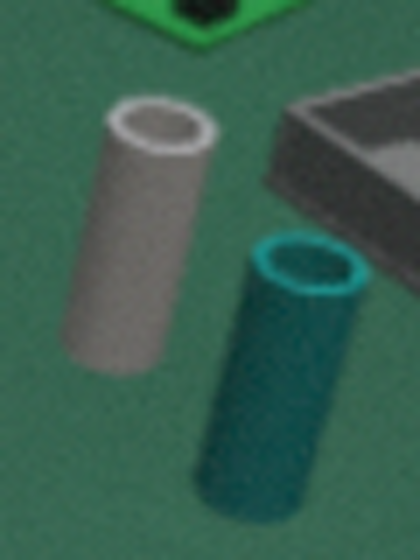

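View pics/s_pl.png

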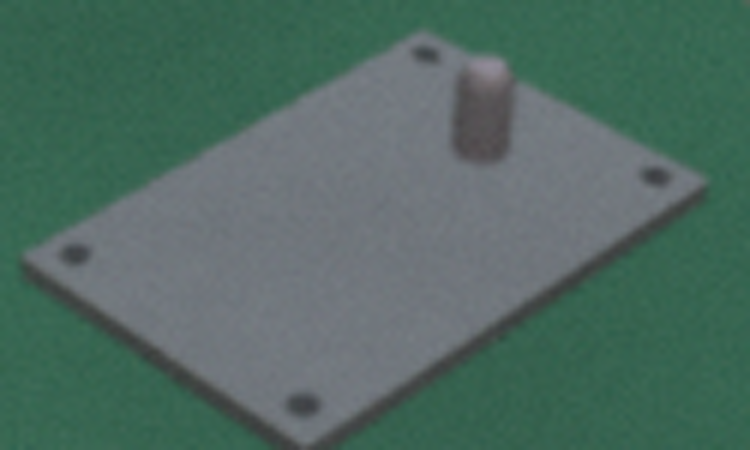

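```bash
cat > fit0.py <<'E'
from h import *
from scipy.optimize import least_squares
t=load("top0");s=load("scene0")
def px(p,x0,y0,sc): return (np.array(p,float)+.5)/sc-.5+[x0,y0]
def M(p,z0=0):
    x,y,a=p;return lambda q:np.c_[x+np.cos(a)*q[:,0]-np.sin(a)*q[:,1],y+np.sin(a)*q[:,0]+np.cos(a)*q[:,1],q[:,2]+z0]
def fit(obs,p0,name,rot=True):
    def r(p):
        p=np.r_[p,0] if not rot else p
        return np.concatenate([(proj(c,M(p)(np.array(m,float)))-u).ravel() for c,m,u in obs])
    f=least_squares(r,p0,loss='soft_l1');print(name,f.x.round(3));print(r(f.x).reshape(-1,2).round(2).tolist());return f.x
# plate: frame spigot foot
A,B,C,D=(50,75,12),(50,-75,12),(-180,-75,12),(-180,75,12)
# top image: left edge is +x (world +y); +x~+y world => plate +y ~ -x world (down)
pt=px([(57,205),(530,48),(630,350),(153,510)],230,195,6)
ps=px([(22,260),(708,182),(425,32)],310,220,6)
print("corners",[back(t,u,12)[:2].round(1) for u in pt],[back(s,u,12)[:2].round(1) for u in ps])
for w,o in(("top",[(t,[B,C,D,A],pt)]),("scene",[(s,[C,B,A][:3],ps)])):
    try: fit(o,[512,85,1.8],"plate "+w)
    except Exception as e: print(e)
S=[(0,0,52),(0,0,12)]
st=px([(195,311),(206,319)],230,195,6); ss=px([(488,62),(481,148)],310,220,6)
fit([(t,S,st)],[512,85],"spig top",0);fit([(s,S,ss)],[512,85],"spig scene",0)
T=[(0,0,90)];fit([(t,T,px([(164,394)],165,160,8))],[604,280],"tube top",0)
fit([(s,[(0,0,90),(0,0,0)],px([(163,126),(112,346)],465,200,7))],[604,280],"tube sc",0)
# square frame grip pt (z from underside)
sqt=px([(118,82),(202,92),(200,118),(533,152)],380,250,8)
sqs=px([(112,520),(663,430),(95,418),(650,338),(90,372),(520,93),(620,79)],165,225,8)
print("blade",[back(t,u,110)[:2].round(1) for u in sqt],"stock",[back(s,u,0)[:2].round(1) for u in sqs[:2]])
E
python3 fit0.py
```

```text
corners [array([569. , 156.9]), array([645.3, -59.5]), array([ 505.4, -107.2]), array([429.8, 108.1])] [array([ 512.9, -108.3]), array([575.9, 156.2]), array([436.3, 108.1])]
plate top [515.98   85.895   1.908]
[[-0.35, -0.44], [-0.08, -0.32], [0.57, 0.29], [-0.08, 0.43]]
plate scene [475.499  76.373   1.427]
[[0.12, 3.19], [-19.43, -0.14], [4.37, -7.75]]
spig top [516.712  86.324]
[[-0.14, -0.17], [0.15, 0.18]]
spig scene [518.994  87.305]
[[0.06, 0.23], [-0.06, -0.22]]
tube top [607.483 282.987]
[[0.0, -0.0]]
tube sc [611.458 283.043]
[[0.12, -0.26], [-0.12, 0.25]]
blade [array([ 480.1, -255.3]), array([ 477.3, -281.6]), array([ 469.1, -280.9]), array([ 459.8, -384.8])] stock [array([ 467. , -405.7]), array([ 490.7, -258.1])]
```

```bash
cat >> fit0.py <<'E'
print('----')
fit([(s,[D,B,A],ps)],[512,85,1.9],"plate sc")
fit([(s,[D,B,A],ps),(t,[B,C,D,A],pt)],[512,85,1.9],"plate both")
mt=[(80,-4,110),(55,-4,110),(55,4,110),(-70,-11,36)]
ms=[(-70,-11,0),(80,-11,0),(-70,-11,36),(80,-11,36),(-70,11,36),(55,-4,110),(80,-4,110)]
p0=[475,-330,1.43]
fit([(t,mt,sqt)],p0,"sq top");fit([(s,ms,sqs)],p0,"sq sc");q=fit([(t,mt,sqt),(s,ms,sqs)],p0,"sq both")
allm=np.array([(x,y,z) for x in(-70,80) for y in(-11,11) for z in(0,36)]+[(x,y,110) for x in(55,80) for y in(-4,4)],float)
crop(t,380,250,75,60,8,"t_sq_o",proj(t,M(q)(allm)));crop(s,165,225,95,70,8,"s_sq_o",proj(s,M(q)(allm)))
E
python3 fit0.py | sed -n '/----/,$p'; cd pics; python3 -c "
import cv2,numpy as np
a=cv2.imread('t_sq_o.png');b=cv2.imread('s_sq_o.png');a=cv2.resize(a,(400,320));b=cv2.resize(b,(400,295));
cv2.imwrite('sqo.png',np.vstack([a,b]))"
```

```text
----
plate sc [522.775  85.711   1.912]
[[-0.36, -0.04], [0.82, 0.01], [-0.33, -0.16]]
plate both [518.173  86.557   1.904]
[[-1.02, -1.69], [-0.01, -0.93], [-0.62, -1.16], [-0.48, -1.33], [-0.13, -0.89], [0.32, -0.23], [-0.43, -0.41]]
sq top [ 464.634 -334.845    1.42 ]
[[0.42, -0.19], [-0.2, 0.18], [-0.4, 0.07], [0.21, -0.06]]
sq sc [ 466.865 -334.456    1.427]
[[0.23, 0.15], [0.36, -0.51], [-0.91, 0.07], [0.26, -1.72], [-0.31, -0.45], [0.38, 1.08], [-0.18, 0.99]]
sq both [ 465.68  -334.505    1.43 ]
[[0.22, -0.32], [-0.39, -0.05], [-0.56, -0.15], [0.06, -0.7], [0.14, -0.12], [0.2, -0.89], [-1.0, -0.19], [0.09, -2.08], [-0.43, -0.69], [0.22, 0.75], [-0.36, 0.64]]
```

View pics/sqo.png

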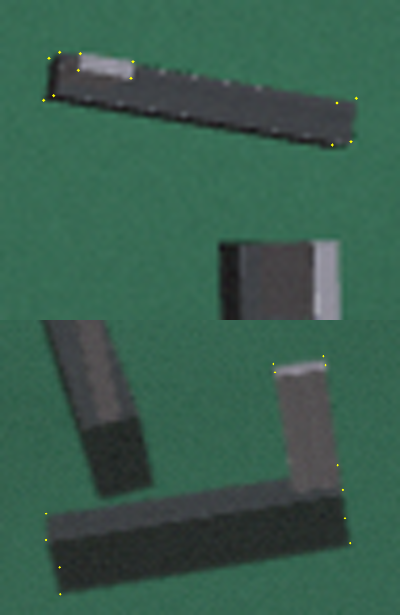

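```bash
cat > mv.py <<'E'
import json,os,sys
from h import *
F="cmd.json"
def cur():
    if not os.path.exists(F): return np.array([121.613,510.738,248.741]),R.from_euler('xyz',[np.pi,0,2.9078])
    d=json.load(open(F));return np.array(d["p"]),R.from_quat(d["q"])
def want(p,yaw):  # TCP world target, pointing down
    p0,r0=cur();rt=R.from_euler('xyz',[np.pi,0,yaw])
    print("rotvec",(r0.inv()*rt).as_rotvec().round(4),"shift",r0.inv().apply(np.array(p)-p0).round(2))
def did(rot,sh):
    p0,r0=cur();p=p0+r0.apply(sh);r=r0*R.from_rotvec(rot)
    json.dump({"p":p.tolist(),"q":r.as_quat().tolist()},open(F,"w"));print("cmd",p.round(2),r.as_euler('xyz').round(4))
def st():
    from plant import get_obs
    o=get_obs();print("t",round(o["time"],2),"pos",o["tool_pos"].round(2),"rpy",o["tcp_rot"].round(4),"F",o["contact_force"].round(1),"M",o["moment"].round(2),"w",round(o["grip_width"],1))
E
python3 - <<'E'
from mv import *
want([608.5,283,160],2.9078)
t=load("top0");print(back(t,(191.5,178.5),90),back(t,(153,183),30),back(t,(153,235),30))
E
```

```text
rotvec [0. 0. 0.] shift [-526.4  -108.75   88.74]
[688.31851879 270.4077286   90.        ] [690.64601545 395.02810361  30.        ] [546.14964152 386.06800755  30.        ]
```

Emit:
step_arm --increments "0 0 0 -40 -8 6 1;0 0 0 -80 -16 12 1;0 0 0 -120 -25 19 1;0 0 0 -160 -33 26 1;0 0 0 -200 -41 33 1;0 0 0 -240 -50 40 1;0 0 0 -280 -58 47 1;0 0 0 -320 -66 54 1;0 0 0 -360 -75 61 1;0 0 0 -400 -83 68 1;0 0 0 -440 -91 75 1;0 0 0 -480 -99 82 1;0 0 0 -510 -105 86 1;0 0 0 -526.4 -108.8 88.7 0.5;0 0 0 -526.4 -108.8 88.7 0.5;0 0 0 -526.4 -108.8 88.7 0.5"

```text
time: 2.1
tool_pos: [607.5, 283.6, 160.1]
tcp_rot: [3.142, -0.001, 2.909]
contact_force: [0.1, 0.2, 0.2]
grip_width: 69.8
```

```bash
python3 - <<'E'
from mv import *
did([0,0,0],[-526.4,-108.8,88.7]);st()
t=grab("top","top1");s=grab("scene","scene1")
g=np.array([608.5,283,90]);
tips=[(608.5,283,138)]
crop(t,130,150,110,90,7,"t1",proj(t,[g,[608.5,283,138]]));crop(s,430,130,120,150,4,"s1",proj(s,[g,[608.5,283,0],[608.5,283,138]]))
E
```

```text
cmd [608.49 282.95 160.04] [3.1416 0.     2.9078]
t 2.1 pos [607.52 283.65 160.12] rpy [ 3.1415e+00 -7.0000e-04  2.9085e+00] F [0.1 0.2 0.2] M [0.   0.02 0.02] w 69.8
```

View pics/t1.png

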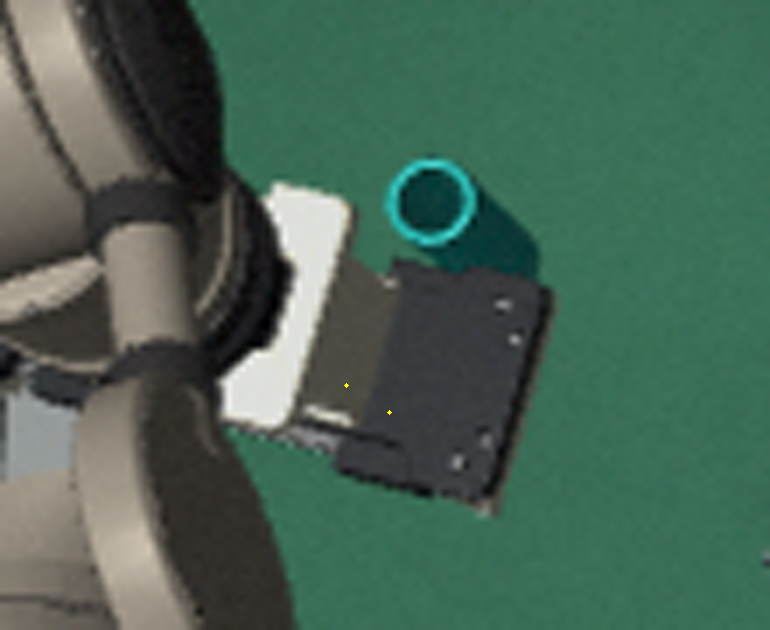

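View pics/s1.png

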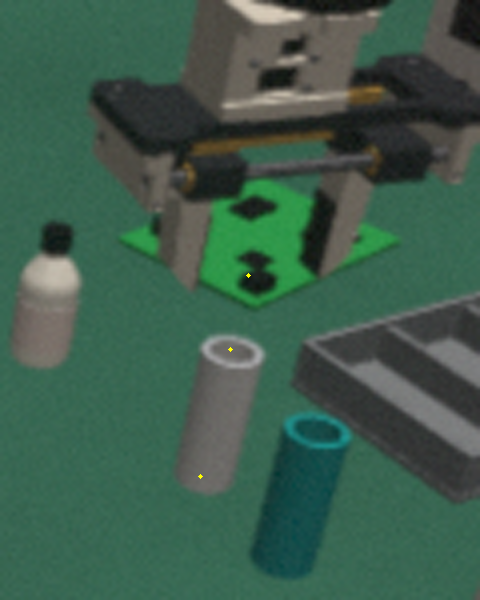

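Emit:
step_arm --increments "0 0 0 0 0 30 0.5;0 0 0 0 0 60 0.5;0 0 0 0 0 85 0.5;0 0 0 0 0 94 0.5;0 0 0 0 0 94 0.5;0 0 0 0 0 94 0;0 0 0 0 0 94 -0.5;0 0 0 0 0 94 -1;0 0 0 0 0 94 -1;0 0 0 0 0 94 -1;0 0 0 0 0 94 -1;0 0 0 0 0 94 -1"

```text
time: 3.7
tool_pos: [608.7, 283.0, 66.4]
tcp_rot: [3.141, 0.0, 2.908]
contact_force: [0.8, -0.2, 1.9]
grip_width: 33.9
```

```bash
python3 - <<'E'
from mv import *
did([0,0,0],[0,0,94]);st()
s=grab("scene","scene2");crop(s,430,130,120,150,4,"s2")
want([517.5,86.8,150],2.9078)
E
```

```text
cmd [608.49 282.95  66.04] [3.1416 0.     2.9078]
t 3.7 pos [608.68 282.98  66.35] rpy [3.1413e+00 5.0000e-04 2.9078e+00] F [ 0.8 -0.2  1.9] M [-0.04 -0.    0.02] w 33.9
rotvec [0. 0. 0.] shift [  43.07 -211.89  -83.96]
```

View pics/s2.png

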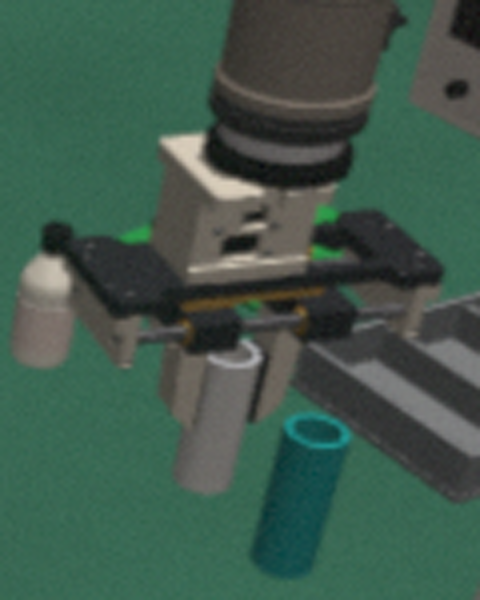

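Emit:
step_arm --increments "0 0 0 0 0 -20 -1;0 0 0 0 0 -50 -1;0 0 0 0 0 -80 -1;0 0 0 6 -30 -84 -1;0 0 0 12 -60 -84 -1;0 0 0 18 -90 -84 -1;0 0 0 25 -120 -84 -1;0 0 0 31 -150 -84 -1;0 0 0 37 -180 -84 -1;0 0 0 41 -203 -84 -1;0 0 0 43.1 -211.9 -84 -1;0 0 0 43.1 -211.9 -84 -1;0 0 0 43.1 -211.9 -64 -1;0 0 0 43.1 -211.9 -64 -1;0 0 0 43.1 -211.9 -64 -1;0 0 0 43.1 -211.9 -64 -1"

```text
time: 5.75
tool_pos: [517.9, 87.1, 130.6]
tcp_rot: [3.141, 0.001, 2.908]
contact_force: [-1.0, -0.0, -1.6]
grip_width: 33.4
```

```bash
python3 - <<'E'
from mv import *
did([0,0,0],[43.1,-211.9,-64]);st()
s=grab("scene","scene3");crop(s,340,140,110,140,5,"s3",proj(s,[[517.5,86.8,12],[517.5,86.8,64],[517.5,86.8,154]]))
t=grab("top","top3");crop(t,220,190,110,85,7,"t3",proj(t,[[517.5,86.8,12],[517.5,86.8,154]]))
E
```

```text
cmd [517.47  86.8  130.04] [3.1416 0.     2.9078]
t 5.75 pos [517.95  87.1  130.64] rpy [3.1412e+00 1.2000e-03 2.9081e+00] F [-1.  -0.  -1.6] M [ 0.08 -0.01  0.01] w 33.4
```

View pics/s3.png

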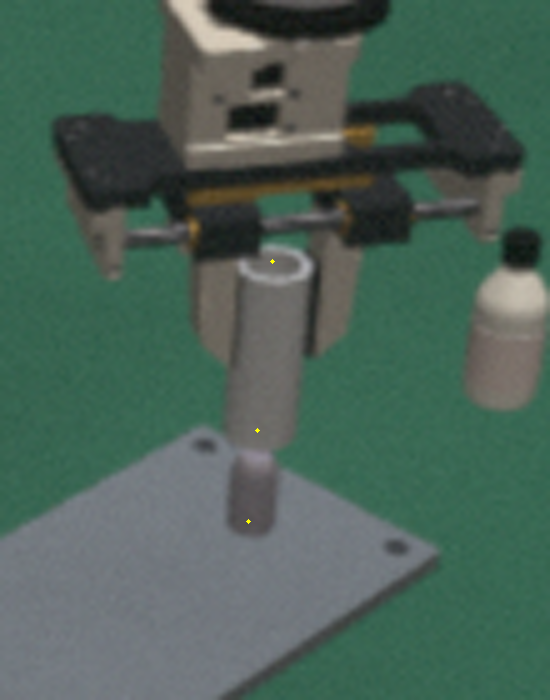

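View pics/t3.png

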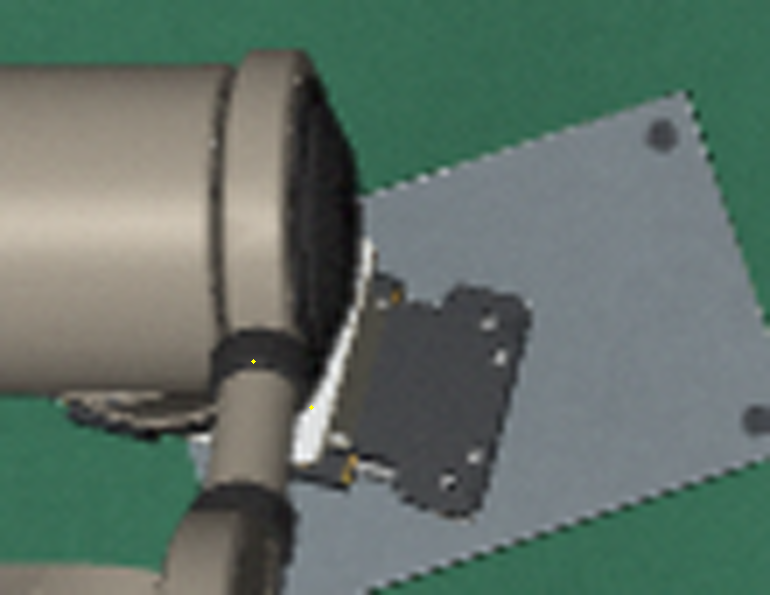

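Emit:
step_arm --increments "0 0 0 0 0 6 -1;0 0 0 0 0 12 -1;0 0 0 0 0 16 -1;0 0 0 0 0 20 -1;0 0 0 0 0 24 -1;0 0 0 0 0 28 -1;0 0 0 0 0 28 -1"

```text
time: 6.72
tool_pos: [517.3, 86.8, 101.7]
tcp_rot: [-3.142, -0.001, 2.908]
contact_force: [0.8, 0.3, -1.9]
grip_width: 33.9
```

```bash
python3 - <<'E'
from mv import *
did([0,0,0],[0,0,28]);st()
E
```

```text
cmd [517.47  86.8  102.04] [3.1416 0.     2.9078]
t 6.72 pos [517.28  86.8  101.68] rpy [-3.1415e+00 -6.0000e-04  2.9078e+00] F [ 0.8  0.3 -1.9] M [ 0.    0.08 -0.05] w 33.9
```

Emit:
step_arm --increments "0 0 0 0 0 5 -1;0 0 0 0 0 10 -1;0 0 0 0 0 15 -1;0 0 0 0 0 19 -1;0 0 0 0 0 22 -1;0 0 0 0 0 24 -1;0 0 0 0 0 25 -1;0 0 0 0 0 25 -1"

```text
time: 7.72
tool_pos: [517.7, 86.8, 78.2]
tcp_rot: [3.141, 0.001, 2.908]
contact_force: [-3.1, 0.2, 9.4]
grip_width: 34.0
```

```bash
python3 - <<'E'
from mv import *
did([0,0,0],[0,0,25]);st()
s=grab("scene","scene4");crop(s,340,140,110,140,5,"s4",proj(s,[[517.5,86.8,12],[517.5,86.8,102]]))
E
```

```text
cmd [517.47  86.8   77.04] [3.1416 0.     2.9078]
t 7.72 pos [517.66  86.85  78.25] rpy [3.1413e+00 1.0000e-03 2.9080e+00] F [-3.1  0.2  9.4] M [-0.11  0.62  0.01] w 34.0
```

View pics/s4.png

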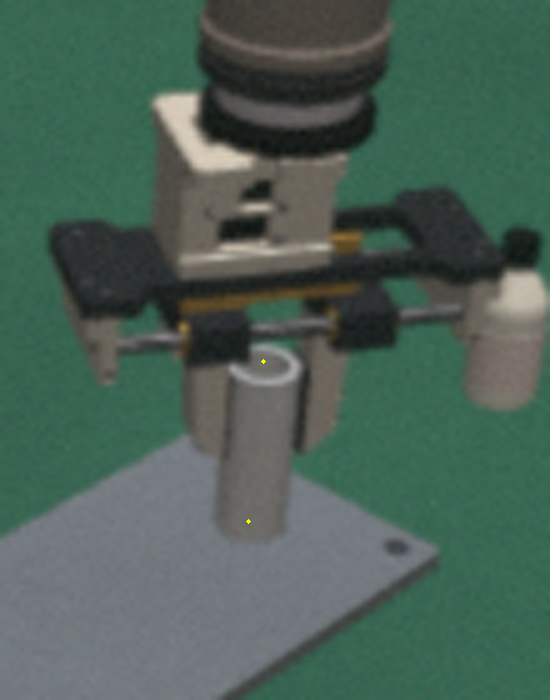

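Emit:
step_arm --increments "0 0 0 0 0 0 -0.2;0 0 0 0 0 0 0;0 0 0 0 0 0 0.3;0 0 0 0 0 0 0.3;0 0 0 0 0 0 0.3;0 0 0 0 0 -15 0.3;0 0 0 0 0 -40 0.3;0 0 0 0 0 -80 0.3;0 0 0 0 0 -120 0.3;0 0 0 0 0 -123 0.3"

```text
time: 9.02
tool_pos: [519.1, 86.9, 204.1]
tcp_rot: [3.14, 0.007, 2.908]
contact_force: [0.4, 0.1, -0.7]
grip_width: 59.5
```

```bash
python3 - <<'E'
from mv import *
did([0,0,0],[0,0,-123]);st()
s=grab("scene","scene5");crop(s,340,140,110,140,5,"s5",proj(s,[[517.5,86.8,12],[517.5,86.8,102]]))
want([465.5,-334.5,160],1.43)
E
```

```text
cmd [517.47  86.8  200.04] [3.1416 0.     2.9078]
t 9.03 pos [519.12  86.87 204.1 ] rpy [3.1396 0.0072 2.9079] F [ 0.4  0.1 -0.7] M [ 0.01  0.03 -0.01] w 59.5
rotvec [-0.     -0.      1.4778] shift [ -47.05 -421.88   40.04]
```

View pics/s5.png

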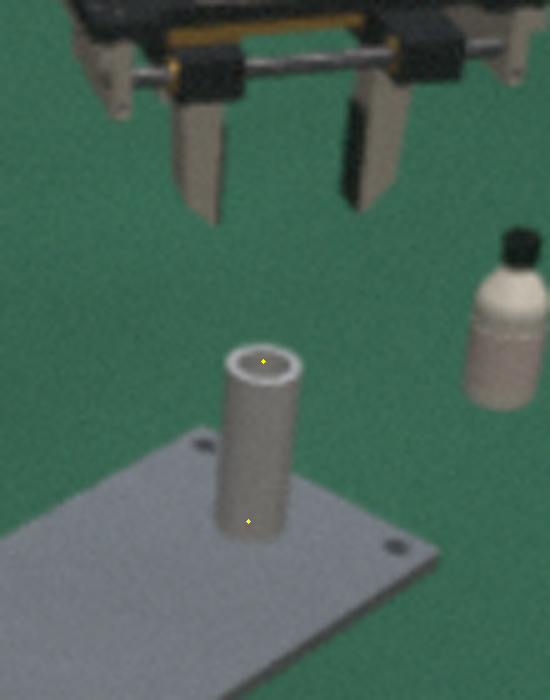

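```bash
python3 - <<'E'
from h import *
t=load("top0");s=load("scene0")
crop(t,380,250,75,140,5,"t_big");crop(s,160,190,100,110,6,"s_big")
E
```

```text
(no output)
```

View pics/t_big.png

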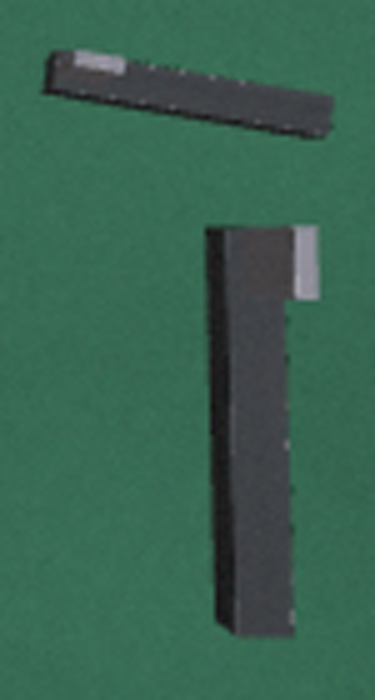

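View pics/s_big.png

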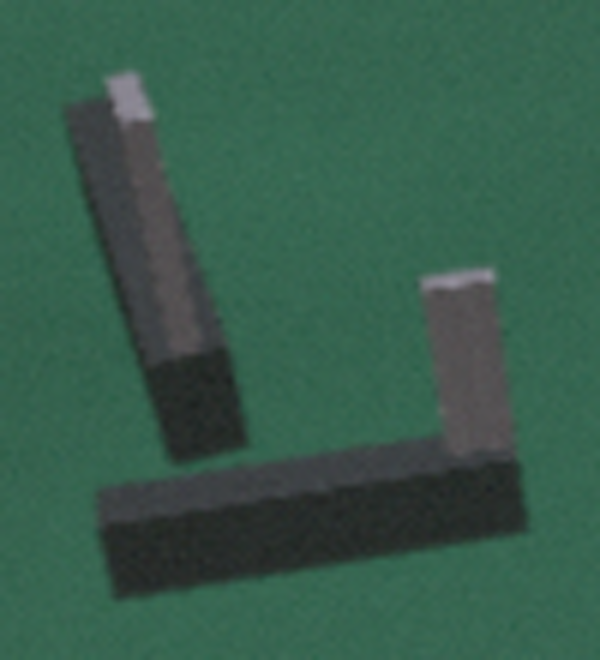

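```bash
cat > fitbig.py <<'E'
from h import *
from scipy.optimize import least_squares
t=load("top0");s=load("scene0")
def px(p,x0,y0,sc): return (np.array(p,float)+.5)/sc-.5+[x0,y0]
ut=px([(318,226),(318,299),(295,299),(236,635),(294,635),(206,229)],380,250,5)
us=px([(178,465),(246,445),(149,367),(229,347),(140,72),(153,120)],160,190,6)
# params x,y,yaw,k ; blade end +x
mt=np.array([(80,-4,110),(55,-4,110),(55,4,110),(-70,11,36),(-70,-11,36),(80,11,0)],float)
ms=np.array([(80,11,0),(80,-11,0),(80,11,36),(80,-11,36),(55,-4,110),(80,-4,110)],float)
def W(p,m):
    a=p[2];m=m*p[3];return np.c_[p[0]+np.cos(a)*m[:,0]-np.sin(a)*m[:,1],p[1]+np.sin(a)*m[:,0]+np.cos(a)*m[:,1],m[:,2]]
r=lambda p:np.r_[(proj(t,W(p,mt))-ut).ravel(),(proj(s,W(p,ms))-us).ravel()]
f=least_squares(r,[300,-370,0,1.4]);print(f.x.round(3));print(r(f.x).reshape(-1,2).round(1).tolist())
print(W(f.x,np.array([(80,11,0),(80,-11,0),(80,4,110),(80,-4,110),(55,4,110),(55,-4,110.)])).round(0))
E
python3 fitbig.py
```

```text
[ 2.84962e+02 -3.58236e+02  2.70000e-02  1.34300e+00]
[[-2.2, 0.7], [-1.5, 0.3], [-1.4, 0.3], [-0.1, -1.7], [-0.2, -1.9], [-1.3, 0.4], [12.6, -4.4], [-11.4, 2.3], [14.0, -4.8], [-12.4, 1.8], [-4.6, 1.7], [-3.9, 0.9]]
[[ 392. -341.    0.]
 [ 393. -370.    0.]
 [ 392. -350.  148.]
 [ 393. -361.  148.]
 [ 359. -351.  148.]
 [ 359. -362.  148.]]
```

```bash
python3 - <<'E'
from mv import *
want([475,-267.7,160],1.43)
E
```

```text
rotvec [-0.     -0.      1.4778] shift [ -40.81 -354.69   40.04]
```

Emit:
step_arm --increments "0 0 0 0 -20 0 0.3;0 0 0.15 -4 -50 4 0.3;0 0 0.3 -8 -85 8 0.3;0 0 0.45 -12 -120 12 0.3;0 0 0.6 -16 -155 16 0.3;0 0 0.75 -20 -190 20 0.3;0 0 0.9 -24 -225 24 0.2;0 0 1.05 -28 -260 28 0.2;0 0 1.2 -32 -295 32 0.1;0 0 1.35 -37 -330 36 0;0 0 1.44 -40 -348 39 0;0 0 1.478 -40.8 -354.7 40 0;0 0 1.478 -40.8 -354.7 40 0;0 0 1.478 -40.8 -354.7 40 0"

```text
time: 10.82
tool_pos: [475.0, -266.8, 160.0]
tcp_rot: [-3.141, -0.0, 1.432]
contact_force: [-0.2, 0.8, 0.3]
grip_width: 45.8
```

```bash
python3 - <<'E'
from mv import *
did([0,0,1.478],[-40.8,-354.7,40]);st()
s=grab("scene","scene6");q=proj(s,[[475,-267.7,110],[475,-267.7,138]]);crop(s,170,140,110,140,5,"s6",q)
E
```

```text
cmd [ 474.99 -267.71  160.04] [3.1416 0.     1.4298]
t 10.82 pos [ 475.01 -266.81  159.96] rpy [-3.1413e+00 -5.0000e-04  1.4317e+00] F [-0.2  0.8  0.3] M [-0.09  0.08  0.06] w 45.8
```

View pics/s6.png

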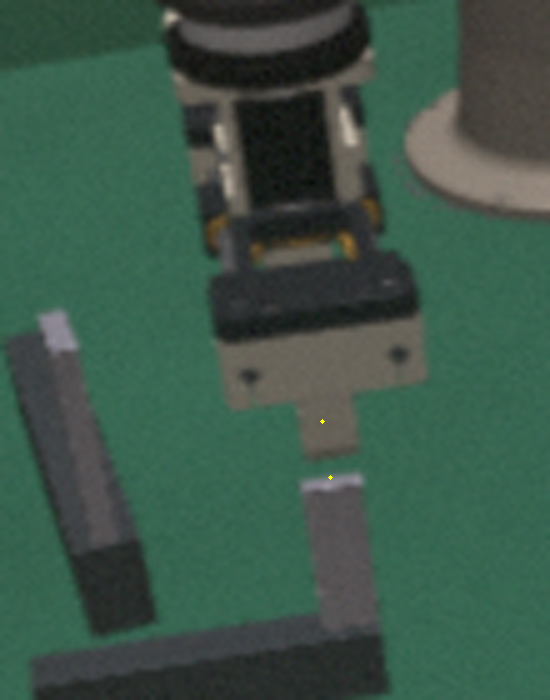

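Emit:
step_arm --increments "0 0 0 0 0 25 0;0 0 0 0 0 50 0;0 0 0 0 0 72 0;0 0 0 0 0 82 0;0 0 0 0 0 82 0;0 0 0 0 0 82 -0.3;0 0 0 0 0 82 -0.5;0 0 0 0 0 82 -0.6;0 0 0 0 0 82 -0.7;0 0 0 0 0 82 -1;0 0 0 0 0 82 -1;0 0 0 0 0 82 -1;0 0 0 0 0 82 -1"

```text
time: 12.5
tool_pos: [475.1, -267.8, 78.1]
tcp_rot: [3.141, 0.0, 1.43]
contact_force: [0.5, -0.3, 0.6]
grip_width: 8.0
```

```bash
python3 - <<'E'
from mv import *
did([0,0,0],[0,0,82]);st()
s=grab("scene","scene7");crop(s,160,160,110,140,5,"s7")
E
```

```text
cmd [ 474.99 -267.71   78.04] [3.1416 0.     1.4298]
t 12.5 pos [ 475.08 -267.76   78.08] rpy [3.1413 0.     1.4298] F [ 0.5 -0.3  0.6] M [-0.1  -0.04  0.02] w 8.0
```

View pics/s7.png

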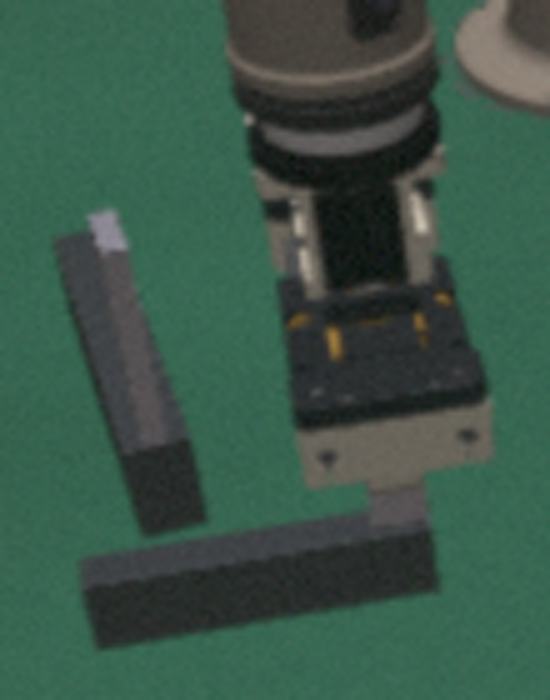

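Emit:
step_arm --increments "0 0 0 5 0 0 -1;0 0 0 15 0 0 -1;0 0 0 25 0 0 -1;0 0 0 35 0 0 -1;0 0 0 45 0 0 -1;0 0 0 55 0 0 -1;0 0 0 65 0 0 -1;0 0 0 75 0 0 -1;0 0 0 80 0 0 -1;0 0 0 80 0 0 -1"

```text
time: 13.8
tool_pos: [486.4, -187.5, 78.1]
tcp_rot: [-3.142, -0.001, 1.43]
contact_force: [0.9, 4.7, 4.7]
grip_width: 8.0
```

```bash
python3 - <<'E'
from mv import *
did([0,0,0],[80,0,0]);st()
s=grab("scene","scene8");crop(s,160,160,150,140,5,"s8")
E
```

```text
cmd [ 486.23 -188.5    78.04] [3.1416 0.     1.4298]
t 13.8 pos [ 486.39 -187.53   78.07] rpy [-3.1416e+00 -1.2000e-03  1.4301e+00] F [0.9 4.7 4.7] M [ 0.11 -0.04  0.11] w 8.0
```

View pics/s8.png

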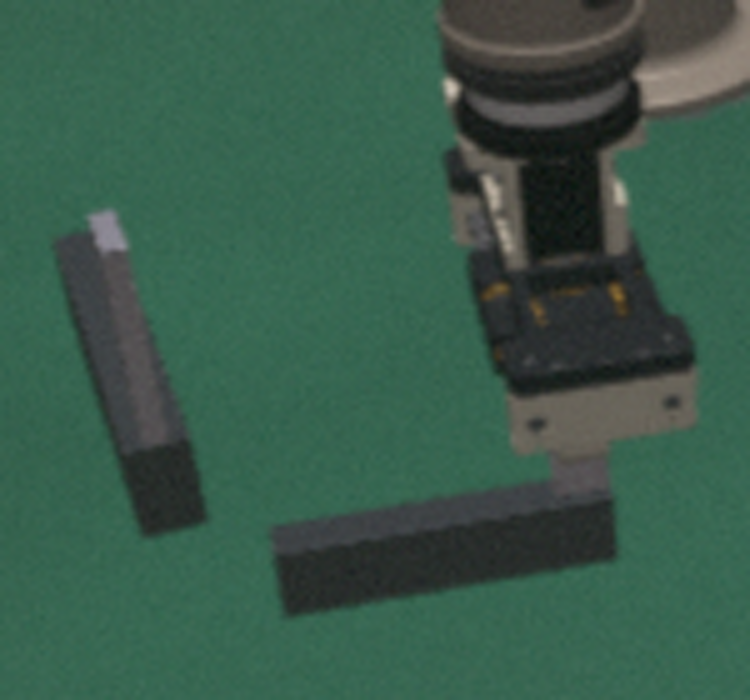

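Emit:
step_arm --increments "0 0 0 0 0 0 -0.6;0 0 0 0 0 0 -0.2;0 0 0 0 0 0 0;0 0 0 0 0 0 0;0 0 0 0 0 -30 0;0 0 0 0 0 -65 0;0 0 0 0 0 -82 0;0 0 0 -20 0 -82 0;0 0 0 -45 0 -82 0;0 0 0 -64 0 -82 0;0 0 0 -67.5 0 -82 0;0 0 0 -67.5 0 -82 0;0 0 0 -67.5 0 -82 0"

```text
time: 15.48
tool_pos: [476.7, -254.7, 159.8]
tcp_rot: [-3.141, -0.001, 1.43]
contact_force: [-0.2, -0.3, 0.4]
grip_width: 46.0
```

```bash
python3 - <<'E'
from mv import *
did([0,0,0],[-67.5,0,-82]);st();p,r=cur()
s=grab("scene","scene9");t=grab("top","top9")
allm=np.array([(x,y,z) for x in(-70,80) for y in(-11,11) for z in(0,36)]+[(x,y,110) for x in(55,80) for y in(-4,4)],float)
a=r.as_euler('xyz')[2];W=np.c_[p[0]+np.cos(a)*allm[:,0]-np.sin(a)*allm[:,1],p[1]+np.sin(a)*allm[:,0]+np.cos(a)*allm[:,1],allm[:,2]]
crop(s,200,160,110,140,5,"s9",proj(s,W));crop(t,340,210,110,85,6,"t9",proj(t,W))
E
```

```text
cmd [ 476.74 -255.33  160.04] [3.1416 0.     1.4298]
t 15.47 pos [ 476.74 -254.71  159.8 ] rpy [-3.1412e+00 -5.0000e-04  1.4304e+00] F [-0.2 -0.3  0.4] M [-0.09  0.06  0.02] w 46.0
```

View pics/s9.png

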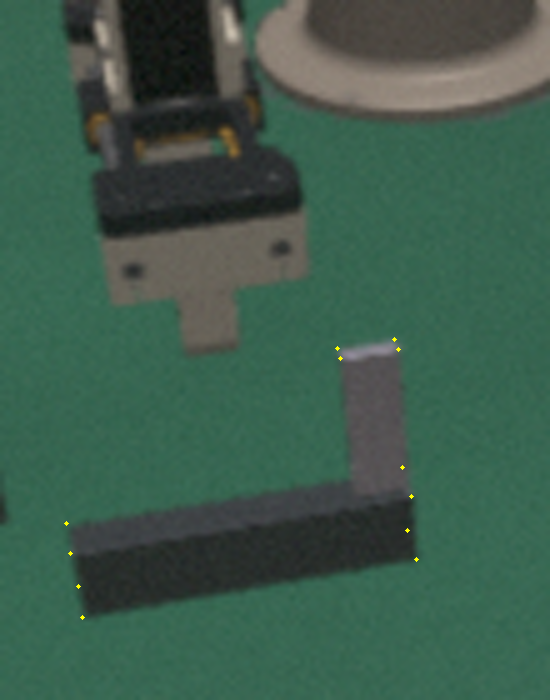

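View pics/t9.png

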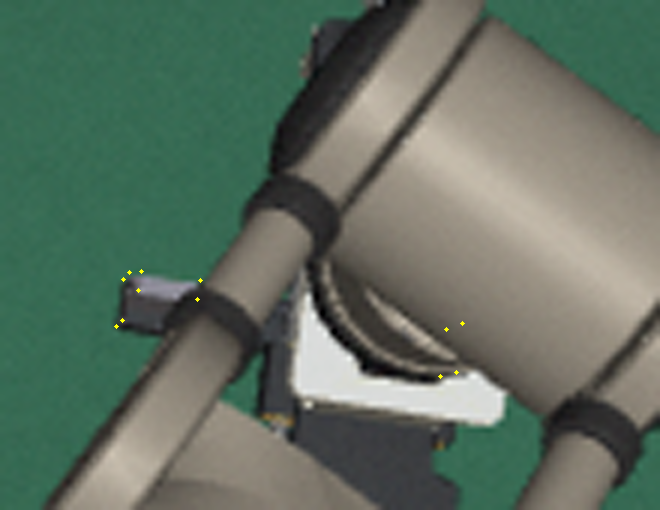

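Emit:
step_arm --increments "0 0 0 0 0 35 0;0 0 0 0 0 70 0;0 0 0 0 0 100 0;0 0 0 0 0 120 0;0 0 0 0 0 130 0;0 0 0 0 0 134 0;0 0 0 0 0 134 0;0 0 0 0 0 134 -0.3;0 0 0 0 0 134 -0.5;0 0 0 0 0 134 -0.8;0 0 0 0 0 134 -1;0 0 0 0 0 134 -1;0 0 0 0 0 134 -1;0 0 0 0 0 134 -1"

```text
time: 17.32
tool_pos: [476.9, -255.4, 26.3]
tcp_rot: [3.141, 0.0, 1.43]
contact_force: [-0.2, 0.1, 5.4]
grip_width: 21.9
```

```bash
python3 - <<'E'
from mv import *
did([0,0,0],[0,0,134]);st()
s=grab("scene","scene10");crop(s,200,160,110,140,5,"s10")
# target: standoff 15 mm from contact, stock 20 above the plate
import numpy as np
for yaw in (1.906,):
    for d,z in ((130,100),(112,60)): 
        p=[517.5-d*np.cos(yaw),86.8-d*np.sin(yaw),z];print(np.round(p,1));want(p,yaw)
E
```

```text
cmd [ 476.74 -255.33   26.04] [3.1416 0.     1.4298]
t 17.32 pos [ 476.88 -255.44   26.34] rpy [3.1411e+00 2.0000e-04 1.4298e+00] F [-0.2  0.1  5.4] M [-0.02  0.25  0.04] w 21.9
[560.3 -36.  100. ]
rotvec [-0.     -0.     -0.4762] shift [228.93  51.87 -73.96]
[554.3 -19.   60. ]
rotvec [-0.     -0.     -0.4762] shift [244.92  43.62 -33.96]
```

View pics/s10.png

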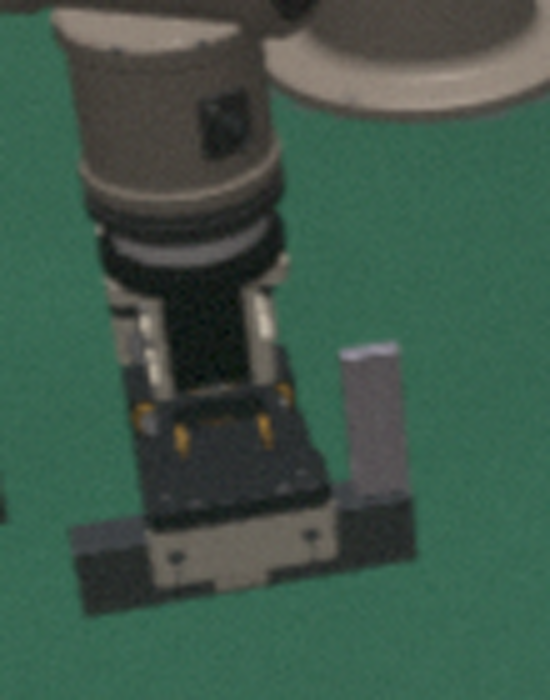

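Emit:
step_arm --increments "0 0 0 0 0 -15 -1;0 0 0 0 0 -40 -1;0 0 0 0 0 -65 -1;0 0 -0.04 18 4 -74 -1;0 0 -0.09 42 10 -74 -1;0 0 -0.14 68 16 -74 -1;0 0 -0.19 94 22 -74 -1;0 0 -0.24 120 27 -74 -1;0 0 -0.29 146 33 -74 -1;0 0 -0.34 172 39 -74 -1;0 0 -0.4 198 45 -74 -1;0 0 -0.45 218 50 -74 -1;0 0 -0.476 229 51.9 -74 -1;0 0 -0.476 229 51.9 -74 -1;0 0 -0.476 229 51.9 -74 -1;0 0 -0.476 229 51.9 -74 -1"

```text
time: 19.38
tool_pos: [560.1, -36.6, 100.0]
tcp_rot: [-3.142, 0.0, 1.904]
contact_force: [-0.1, 0.5, -1.9]
grip_width: 22.0
```

```bash
cat > ov.py <<'E'
from mv import *
def sqW(p,a,zu):
    allm=np.array([(x,y,z) for x in(-70,80) for y in(-11,11) for z in(0,36)]+[(x,y,110) for x in(55,80) for y in(-4,4)],float)
    return np.c_[p[0]+np.cos(a)*allm[:,0]-np.sin(a)*allm[:,1],p[1]+np.sin(a)*allm[:,0]+np.cos(a)*allm[:,1],allm[:,2]+zu]
E
python3 - <<'E'
from ov import *
did([0,0,-.476],[229,51.9,-74]);st();p,r=cur()
s=grab("scene","scene11");t=grab("top","top11")
W=sqW(p,r.as_euler('xyz')[2],p[2]-26)
crop(s,280,140,150,140,5,"s11",proj(s,W));crop(t,230,190,115,90,6,"t11",proj(t,W))
E
```

```text
cmd [560.31 -35.9  100.04] [ 3.1416 -0.      1.9058]
t 19.38 pos [560.14 -36.65 100.02] rpy [-3.1415  0.      1.9045] F [-0.1  0.5 -1.9] M [-0.1  0.  -0. ] w 22.0
```

View pics/s11.png

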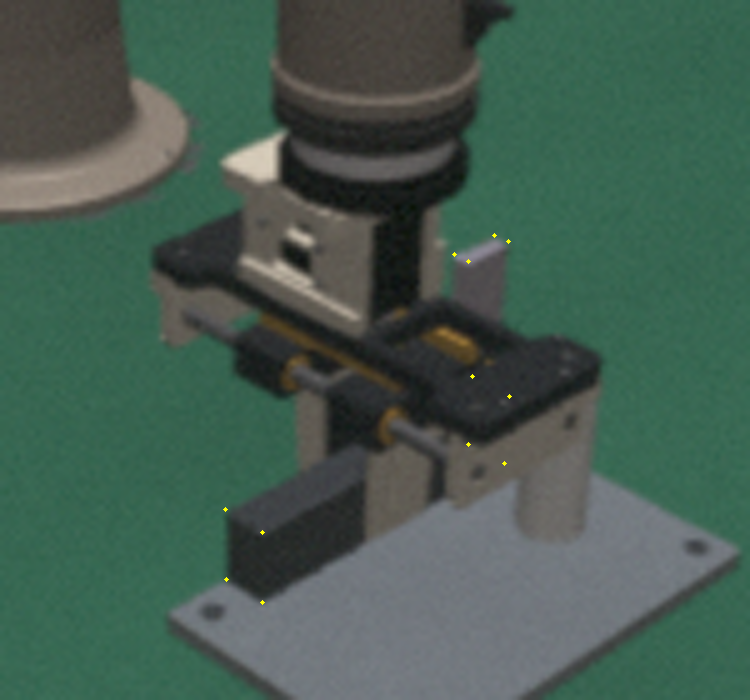

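View pics/t11.png

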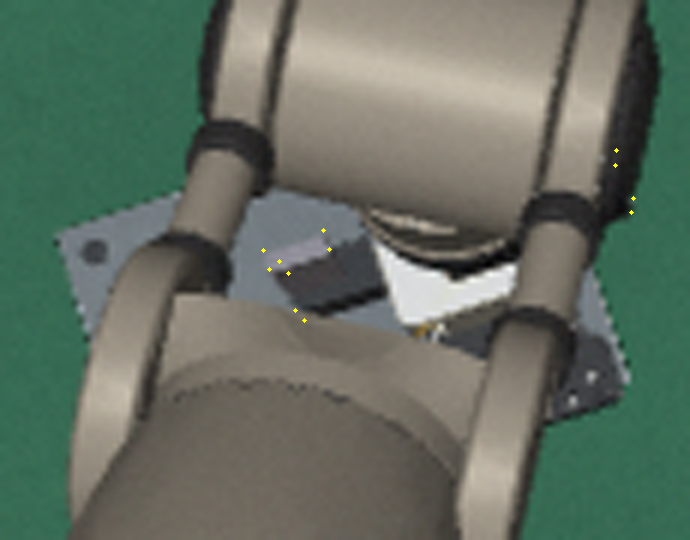

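```bash
python3 - <<'E'
from ov import *
t=load("top9");s=load("scene9")
crop(t,245,225,40,40,14,"tt",proj(t,[[517.5,86.8,102],[519,86.8,102],[521,86.8,102]]))
crop(s,375,200,40,60,12,"ss",proj(s,[[517.5,86.8,102],[519,86.8,102],[521,86.8,102],[517.5,86.8,12],[519,86.8,12],[521,86.8,12]]))
th=np.linspace(0,2*np.pi,60)
for c,n,b in((t,"tt2",(245,225,40,40,14)),(s,"ss2",(375,200,40,60,12))):
    P=[]
    for X in (519,):
        P+= [[X+17*np.cos(a),86.8+17*np.sin(a),102] for a in th]
    P+=[[519+17*np.cos(a),86.8+17*np.sin(a),12] for a in th]
    crop(c,*b,n,proj(c,P))
E
python3 -c "
import cv2,numpy as np
a=cv2.imread('pics/tt2.png');b=cv2.imread('pics/ss2.png')
b=b[:560]
h=min(a.shape[0],560);c=np.hstack([a[:h,:],b[:h,:]]);c=cv2.resize(c,None,fx=.75,fy=.75);print(c.shape);cv2.imwrite('pics/both.png',c)"
```

```text
(420, 780, 3)
```

View pics/both.png

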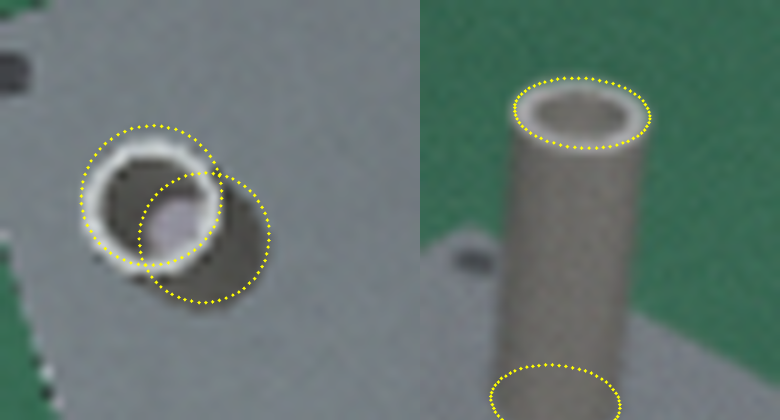

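```bash
python3 - <<'E'
from ov import *
t=load("top9");s=load("scene9")
p=np.array([476.9,-255.4]);a=1.4298
m=[]
for z,xs,ys in((110,(55,80),(-4,4)),(36,(-70,80),(-11,11))):
    k=np.linspace(0,1,40)
    for x in xs: m+=[(x,ys[0]+(ys[1]-ys[0])*u,z) for u in k]
    for y in ys: m+=[(xs[0]+(xs[1]-xs[0])*u,y,z) for u in k]
m=np.array(m);W=np.c_[p[0]+np.cos(a)*m[:,0]-np.sin(a)*m[:,1],p[1]+np.sin(a)*m[:,0]+np.cos(a)*m[:,1],m[:,2]]
crop(t,350,245,40,30,10,"a",proj(t,W));crop(s,210,215,80,75,7,"b",proj(s,W))
import cv2
x=cv2.imread("pics/a.png");y=cv2.imread("pics/b.png")[:,160:]
h=max(x.shape[0],y.shape[0]);f=lambda q:cv2.copyMakeBorder(q,0,h-q.shape[0],0,0,0)
cv2.imwrite("pics/ab.png",np.hstack([f(x),f(y)]))
E
```

```text
(no output)
```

View pics/ab.png

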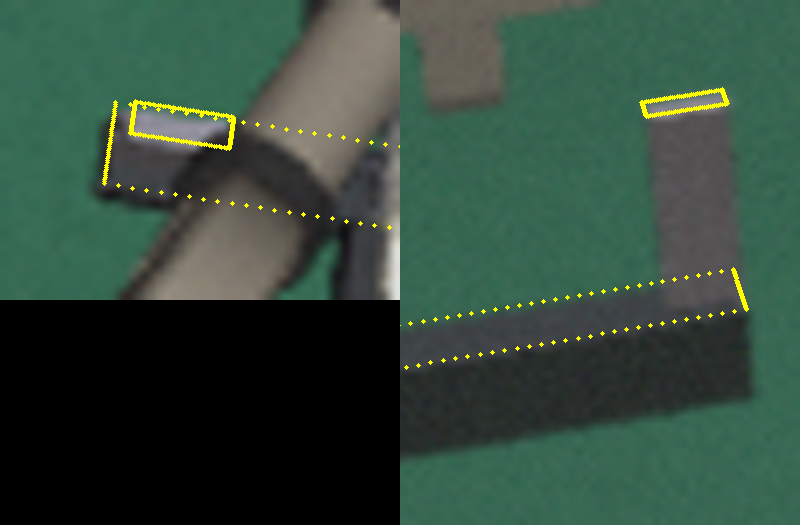

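```bash
python3 - <<'E'
from mv import *
yaw=1.9058
for d,z in ((108,100),(108,40),):
    want([518.4-d*np.cos(yaw),86.8-d*np.sin(yaw),z],yaw)
E
```

```text
rotvec [-0. -0. -0.] shift [21.65  0.76  0.04]
rotvec [-0. -0. -0.] shift [21.65  0.76 60.04]
```

Emit:
step_arm --increments "0 0 0 10 0.8 0 -1;0 0 0 20 0.8 10 -1;0 0 0 21.6 0.8 25 -1;0 0 0 21.6 0.8 40 -1;0 0 0 21.6 0.8 50 -1;0 0 0 21.6 0.8 57 -1;0 0 0 21.6 0.8 60 -1;0 0 0 21.6 0.8 60 -1;0 0 0 21.6 0.8 60 -1"

```text
time: 20.6
tool_pos: [554.3, -15.3, 40.4]
tcp_rot: [3.141, 0.0, 1.906]
contact_force: [0.1, -0.2, -2.0]
grip_width: 21.5
```

```bash
python3 - <<'E'
from ov import *
did([0,0,0],[21.6,.8,60]);st();p,r=cur()
s=grab("scene","scene12");t=grab("top","top12")
crop(s,300,170,120,120,5,"s12");crop(t,230,190,115,90,6,"t12")
E
```

```text
cmd [553.96 -15.23  40.04] [ 3.1416 -0.      1.9058]
t 20.6 pos [554.27 -15.31  40.42] rpy [3.1408e+00 3.0000e-04 1.9057e+00] F [ 0.1 -0.2 -2. ] M [-0.05  0.01  0.01] w 21.5
```

View pics/s12.png

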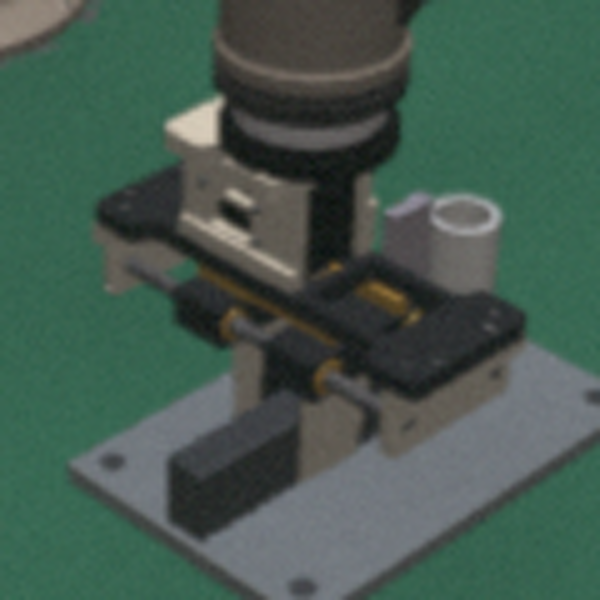

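View pics/t12.png

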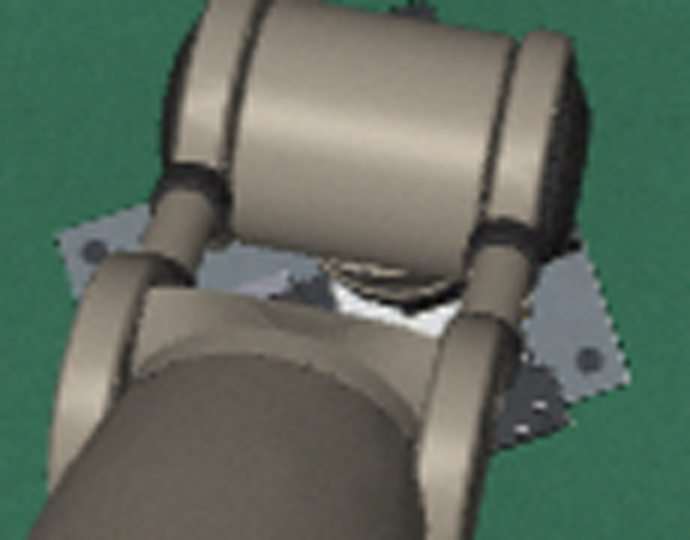

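Emit:
step_arm --increments "0 0 0 0 0 1 -1;0 0 0 0 0 2 -1;0 0 0 0 0 3 -1;0 0 0 0 0 3 -1;0 0 0 2 0 3 -1;0 0 0 4 0 3 -1;0 0 0 6 0 3 -1;0 0 0 8 0 3 -1;0 0 0 8 0 3 -1"

```text
time: 21.82
tool_pos: [552.9, -8.3, 38.4]
tcp_rot: [3.138, 0.002, 1.906]
contact_force: [1.4, -2.6, 5.2]
grip_width: 21.8
```

```bash
python3 - <<'E'
from ov import *
did([0,0,0],[8,0,3]);st()
E
```

```text
cmd [551.33  -7.68  37.04] [ 3.1416 -0.      1.9058]
t 21.82 pos [552.89  -8.27  38.36] rpy [3.1381e+00 2.3000e-03 1.9058e+00] F [ 1.4 -2.6  5.2] M [-0.31 -0.05 -0.02] w 21.8
```

Emit:
step_arm --increments "0 0 0 1 -0.5 0 -1;0 0 0 2 -1 0 -1;0 0 0 3 -1 0 -1;0 0 0 4 -1 0 -1;0 0 0 5 -1 0 -1;0 0 0 6 -1 0 -1;0 0 0 6 -1 0 -1"

```text
time: 22.7
tool_pos: [550.1, -3.2, 38.3]
tcp_rot: [3.138, 0.003, 1.906]
contact_force: [1.5, -3.3, 7.1]
grip_width: 21.7
```

```bash
cat >> ov.py <<'E'
def rel():
    from plant import get_obs
    o=get_obs();a=o["tcp_rot"][2];d=np.array([518.5,86.8])-o["tool_pos"][:2]
    ex=np.array([np.cos(a),np.sin(a)]);ey=np.array([np.sin(a),-np.cos(a)]);f=o["contact_force"]
    print("along",(d@ex).round(2),"lat",(d@ey).round(2),"F along",(f[:2]@ex).round(1),"lat",(f[:2]@ey).round(1),"z",f[2].round(1))
E
python3 - <<'E'
from ov import *
did([0,0,0],[6,-1,0]);st();rel()
E
```

```text
cmd [548.42  -2.34  37.04] [ 3.1416 -0.      1.9058]
t 22.7 pos [550.13  -3.21  38.34] rpy [3.1380e+00 2.6000e-03 1.9058e+00] F [ 1.5 -3.3  7.1] M [-0.54 -0.14 -0.  ] w 21.7
along 95.4 lat -0.28 F along -3.6 lat 0.3 z 7.1
```

Emit:
step_arm --increments "0 0 0 0.5 0 0.3 -1;0 0 0 1 0 0.6 -1;0 0 0 1.5 0 1 -1;0 0 0 2 0 1 -1;0 0 0 2 0 1 -1"

```text
time: 23.32
tool_pos: [550.2, -3.0, 38.3]
tcp_rot: [3.137, 0.005, 1.906]
contact_force: [0.2, -12.7, 12.2]
grip_width: 21.8
```

```bash
python3 - <<'E'
from ov import *
did([0,0,0],[2,0,1]);st();rel()
E
```

```text
cmd [ 5.4776e+02 -4.5000e-01  3.6040e+01] [ 3.1416 -0.      1.9058]
t 23.32 pos [550.17  -3.01  38.35] rpy [3.137  0.0054 1.906 ] F [  0.2 -12.7  12.2] M [-1.78  0.24  0.03] w 21.8
along 95.23 lat -0.37 F along -12.1 lat -4.0 z 12.2
```

```bash
python3 - <<'E'
from ov import *
from plant import get_obs
o=get_obs();p,r=cur();m=R.from_euler('xyz',o["tcp_rot"])
print("dev in tool axes",(r.inv()*m).as_rotvec().round(4)); print("moment tool",r.inv().apply(o["moment"]).round(2))
print(proj(load("scene12"),[[518.5,86.8,12]]))
s=grab("scene","scene13");crop(s,320,190,110,110,7,"s13")
E
```

```text
dev in tool axes [-0.0046 -0.0054 -0.0002]
moment tool [ 0.81 -1.6  -0.03]
[[389.40418711 243.96682486]]
```

View pics/s13.png

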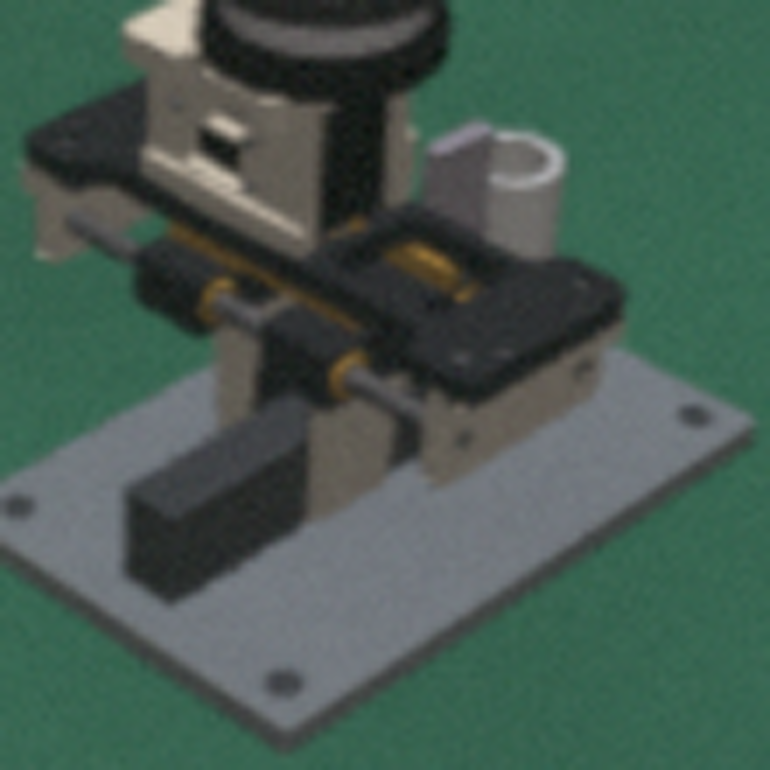

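Emit:
step_arm --increments "0.002 0.002 0 0.2 -0.3 0.2 -1;0.005 0.005 0 0.4 -0.6 0.3 -1;0.005 0.005 0 0.4 -0.6 0.3 -1;0.005 0.005 0 0.4 -0.6 0.3 -1"

```text
time: 23.88
tool_pos: [550.2, -2.9, 38.3]
tcp_rot: [3.14, 0.001, 1.906]
contact_force: [1.5, -11.4, 12.5]
grip_width: 21.8
```

```bash
python3 - <<'E'
from ov import *
from plant import get_obs
did([.005,.005,0],[.4,-.6,.3]);st();rel()
o=get_obs();r=R.from_euler('xyz',[np.pi,0,1.9058]);m=R.from_euler('xyz',o["tcp_rot"])
print("dev from level, tool axes",(r.inv()*m).as_rotvec().round(4),"moment tool",r.inv().apply(o["moment"]).round(2))
E
```

```text
cmd [ 5.4706e+02 -2.7000e-01  3.5740e+01] [-3.1366 -0.005   1.9058]
t 23.88 pos [550.23  -2.95  38.28] rpy [3.1404e+00 1.4000e-03 1.9062e+00] F [  1.5 -11.4  12.5] M [-2.07 -0.2  -0.01] w 21.8
along 95.19 lat -0.42 F along -11.2 lat -2.4 z 12.5
dev from level, tool axes [-0.0012 -0.0014 -0.0004] moment tool [ 0.49 -2.02  0.01]
```

Emit:
step_arm --increments "0.001 0.001 0 0.4 -0.2 0.4 -1;0.001 0.001 0 0.8 -0.4 0.7 -1;0.001 0.001 0 0.8 -0.4 0.7 -1;0.001 0.001 0 0.8 -0.4 0.7 -1;0.001 0.001 0 0.8 -0.4 0.7 -1;0.001 0.001 0 0.8 -0.4 0.7 -1;0.001 0.001 0 0.8 -0.4 0.7 -1;0.001 0.001 0 0.8 -0.4 0.7 -1"

```text
time: 24.88
tool_pos: [550.3, -2.9, 38.3]
tcp_rot: [3.14, 0.002, 1.906]
contact_force: [1.1, -14.7, 16.3]
grip_width: 22.1
```

```bash
python3 - <<'E'
from ov import *
from plant import get_obs
did([.001,.001,0],[.8,-.4,.7]);st();rel()
o=get_obs();r=R.from_euler('xyz',[np.pi,0,1.9058]);m=R.from_euler('xyz',o["tcp_rot"])
print("dev from level, tool axes",(r.inv()*m).as_rotvec().round(4),"moment tool",r.inv().apply(o["moment"]).round(2))
s=grab("scene","scene14");crop(s,320,190,110,110,7,"s14");import cv2;cv2.imwrite("pics/full14.png",s["frame"][:,:,::-1])
th=np.linspace(0,2*np.pi,40)
crop(s,365,195,50,40,14,"s14b",proj(s,[[518.5-.33*k+17*np.cos(a),86.8+.94*k+17*np.sin(a),102] for k in (0.7,) for a in th]))
E
```

```text
cmd [5.4641e+02 3.6000e-01 3.5050e+01] [-3.1356 -0.006   1.9058]
t 24.88 pos [550.25  -2.93  38.29] rpy [3.1401e+00 1.8000e-03 1.9062e+00] F [  1.1 -14.7  16.3] M [-2.47 -0.1   0.04] w 22.1
along 95.18 lat -0.44 F along -14.3 lat -3.8 z 16.3
dev from level, tool axes [-0.0015 -0.0018 -0.0004] moment tool [ 0.71 -2.37 -0.04]
```

View pics/full14.png

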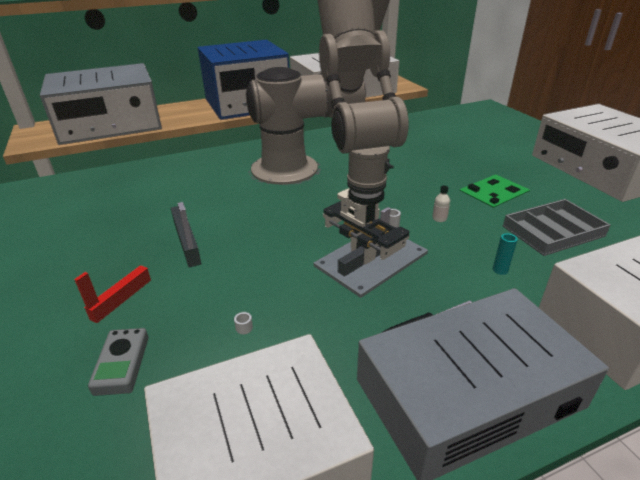

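View pics/s14b.png

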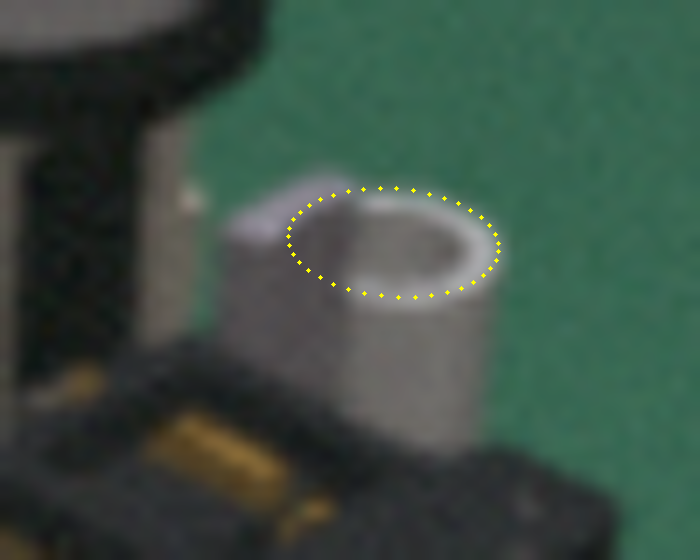

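```bash
python3 - <<'E'
from ov import *
s=load("scene14");p=np.array([550.25,-2.93]);a=1.9062
k=np.linspace(0,1,15);m=[]
m+=[(80,y,110) for y in np.linspace(-4,4,6)]+[(55,y,110) for y in np.linspace(-4,4,6)]+[(x,y,110) for x in np.linspace(55,80,12) for y in(-4,4)]+[(80,-4,z) for z in np.linspace(70,110,10)]+[(97,0,90)]
m=np.array(m,float);W=np.c_[p[0]+np.cos(a)*m[:,0]-np.sin(a)*m[:,1],p[1]+np.sin(a)*m[:,0]+np.cos(a)*m[:,1],m[:,2]+12]
crop(s,365,195,50,40,14,"s14c",proj(s,W))
E
```

```text
(no output)
```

View pics/s14c.png

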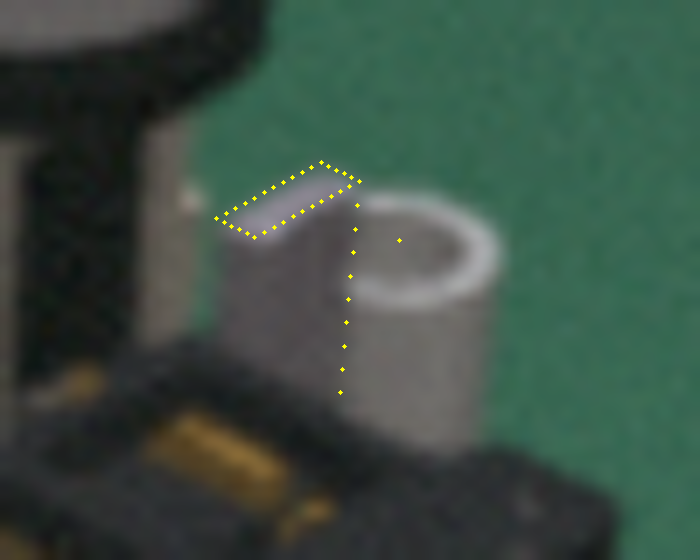

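```bash
python3 - <<'E'
from plant import *
from ov import *
st();rel();print(close_job());st()
E
```

```text
t 24.93 pos [550.25  -2.96  38.27] rpy [3.1401e+00 1.9000e-03 1.9063e+00] F [  1.6 -14.3  16.1] M [-2.49 -0.13  0.08] w 21.6
along 95.21 lat -0.43 F along -14.1 lat -3.2 z 16.1
the job is handed in; nothing more can be done
None
the job is handed in; nothing more can be done
```

The tube is fully home on the spigot and released. The square is held in the corner, stock on the plate and blade against the tube. I handed the job in at about 25 s, with the grip and the push still on.

- **Tube:** I pushed it down until the plate stopped it at about 9 N. The gripper height matched the lower end resting on the plate, and the pictures after release agreed.
- **Square, extra step:** I first gripped the small grey square by its blade and slid it 80 mm along its own length. The larger square's tall blade stood where the gripper body had to go. I then let go and regripped it at the stock, about 5 mm above the named point so the fingertips cleared the bench and plate.
- **Last readings:** The square pushes about 14 N against the tube and 16 N down. It was steady over the last second, and the grip width of about 22 mm matches the stock. The tool is within about 0.1° of level on each axis, and the blade's middle is about 0.4 mm off the tube's estimated axis.
- **Disagreements:** The two cameras differ by about 2 mm, so that side offset is only good to about 1 mm. About 3 N of side force remained. The pictures can't show a gap of a few tenths of a millimetre under the stock, so I judged its flatness from tilt and moment readings.
- **Other things:** In the last scene picture those in view stood where they began; the screwdriver was mostly hidden. I made no numerical check of their positions.

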